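Stroke down the hold-down tabs around a round board

ROBOT

A 6-joint arm with a two-finger parallel gripper is mounted at the origin on the work surface. World frame = base frame: x ahead of the robot, y to its left, z up, the work surface at z = 0. Lengths are in m, angles in rad, forces in N, time in s.
With the tool pointing down it reaches from about 0.375 to 0.9 m from the base axis. Payload 3.1 kg.
Tool frame: the origin (TCP) lies between the finger pads; the fingertips stand 8 mm ahead of it and the grasp point (between the pads) lies 11 mm behind it; z points along the fingers, y is the line along which they close (so a half turn about z gives the same grasp; the last joint's range is limited). The gripper opens to 85 mm and grips with 20 to 120 N. Pads are 22 mm wide; open, the fingers measure 114 mm over their backs; the gripper's body (76 mm by 85 mm) begins 54 mm behind the grasp point. The pads swing forward as they close: fully open they stand 13 mm farther back than shut.
Start: joints at [-1.373, 0.527, 1.433, -0, 1.181, -0.178], TCP at [0.229, -0.581, 0.239] pointing down, gripper open.
Joint ranges: [-3.08, 3.08], [-0.75, 2.2], [0.22, 2.44], [-1.43, 4.57], [0, 2.65], [-2.85, 2.85]. Speed limits (rad/s): [2.79, 2.79, 3.14, 3.14, 3.14, 3.14].

INTERFACE

Orientations are given as a unit quaternion [x, y, z, w].
In Python, from station import readout, cams, sign_off gives the robot as it stands.
- The arm moves only by the tool send_rows, never from a script. Its argument "commands" is text: rows parted by semicolons, each of 5 numbers parted by spaces: the finger opening in mm, from 0 to 85.4, then the shift along the tool's x, y, z each as a share of 0.02 m, from -1 to 1, then the turn about the tool's z as a share of 4 degrees, from -1 to 1. In form: grip dx dy dz spin; .... A call has 1 to 20 rows; each row shifts and turns the commanded pose from where the row before left it, along the tool's axes as they then stand; what a row does not reach is not made up. A row lasts 1/12 s, in which the tool goes at most 41.7 mm and 7.16 degrees, less where a joint would pass 70% of its speed; a pose out of reach is approached as far as the arm can. A call with a number of a shift or a turn outside -1 to 1 is refused whole. A call with a gripper value outside its range is refused whole. The fingers move at their own pace and stop on an object; "grip_force" is the grip in N (left out, the last holds). Time passes only in rows, so rows that do not move let the fingers close. It gives the time, the measured TCP pose, the force, the opening and the grip force at its end, in the units of the state.
- readout.sense(): the state, without advancing time (a new reading comes with each control period).
- cams.snapshot(name): name is "scene" or "top" or "wrist"; returns a dict with "pixels" (480x640x3 uint8, red, green, blue), "intrinsics" (3x3 intrinsics, pixels), "eye" and "rotation" of the camera in the world. Camera axes: x right, y down, z forward; pixel columns grow to the right and rows downward; lengths in m; the calibration is good to about 2 mm. A picture is of the moment at which its call begins. There is no depth.
- sign_off(): hands the job in; it is judged then, once.
The state is a dict: "t": time; "q": joint angles; "qd": joint speeds; "tau": joint torques, N m; "tcp_pos": TCP position; "tool_rot": TCP orientation; "force": force on the tool from outside, world axes, zero at the start; "ft_torque": the same for the moment, N m; "finger_gap": opening from 0.0 (shut) to 1.0 (fully open); "gripper_force": force on a finger pad.
Only numpy, scipy, OpenCV 4.12 (cv2) and the standard library are available. Lean on these libraries where they do the work, as an engineer would, in place of code of your own. Each camera call takes 0.05 s, during which the arm holds its last target. There are 200 camera calls.

TASK

Run your fingertips lightly around the rim of the round board carrier, counter-clockwise seen from above and starting with the first tab after the terminal block, so that the six raised steel tabs fold down flat one after another over the edge of the board. Only stroke or press the tabs gently: do not lift or shove the carrier, and leave the small parts on the board and the other things on the bench where they are.

Things in the scene. Friction and masses are not known exactly. Their poses are not given: they have to be found in the camera images.
- carrier: Round black board carrier lying loose on the bench: disc 224 mm in diameter, 12 mm thick, about 2.6 kg, with a round white board fixed on it (152 mm diameter, top 16 mm above the bench). Origin at the centre of its underside, z up. Six steel tabs in a ring: hinges at 84 mm radius, at 0, 45, 90, 135, 180 and 225 degrees counter-clockwise, seen from above, from the carrier's x axis
- block (a point): top centre of the grey terminal block fixed in the gap of the ring of tabs (at 297 degrees, 92 mm from the centre, 36 mm long along the rim, 18 mm wide, top 28 mm above the bench). tab0 is the first tab counter-clockwise after it, tab5 the last
- hinge0 (a point): centre of the hinge pin of tab0, fixed to the carrier, 20 mm above the bench; the hinge cheeks beside it are no higher than a folded tab
- hinge1 (a point): centre of the hinge pin of tab1, fixed to the carrier, 20 mm above the bench; the hinge cheeks beside it are no higher than a folded tab
- hinge2 (a point): centre of the hinge pin of tab2, fixed to the carrier, 20 mm above the bench; the hinge cheeks beside it are no higher than a folded tab
- hinge3 (a point): centre of the hinge pin of tab3, fixed to the carrier, 20 mm above the bench; the hinge cheeks beside it are no higher than a folded tab
- hinge4 (a point): centre of the hinge pin of tab4, fixed to the carrier, 20 mm above the bench; the hinge cheeks beside it are no higher than a folded tab
- hinge5 (a point): centre of the hinge pin of tab5, fixed to the carrier, 20 mm above the bench; the hinge cheeks beside it are no higher than a folded tab
- tab0 (a joint): Steel flap 20 mm wide, 5 mm thick, reaching 41 mm from its hinge. It points and leans counter-clockwise along the rim, square to the radius at its hinge: something moving counter-clockwise just above the hinges folds it down; moving clockwise jams against it. Angle in rad: 0 = raised 60 degrees, 1.047 = folded flat (hard stop); starts between 0 and 0.3
- tab1 (a joint): Same flap as tab0. Fully raised, its free end is 57 mm above the bench; folded flat, its top is 22.5 mm above the bench all along. Angle in rad: 0 = raised 60 degrees, 1.047 = folded flat (hard stop); starts between 0 and 0.3
- tab2 (a joint): Same flap as tab0. Light friction (about 0.012 N m, no spring) keeps it at any angle. Angle in rad: 0 = raised 60 degrees, 1.047 = folded flat (hard stop); starts between 0 and 0.3
- tab3 (a joint): Same flap as tab0. Angle in rad: 0 = raised 60 degrees, 1.047 = folded flat (hard stop); starts between 0 and 0.3
- tab4 (a joint): Same flap as tab0. Angle in rad: 0 = raised 60 degrees, 1.047 = folded flat (hard stop); starts between 0 and 0.3
- tab5 (a joint): Same flap as tab0. Angle in rad: 0 = raised 60 degrees, 1.047 = folded flat (hard stop); starts between 0 and 0.3
- heatsink: loose finned aluminium heat sink, 36 x 36 x 25 mm, standing on the board inside the ring of tabs; origin at the centre of its underside. Bystander
- standoff: loose brass spacer, 12 mm diameter, 22 mm tall, standing on the board inside the ring of tabs; origin at the centre of its underside. Bystander
- spool: empty blue plastic spool, 64 mm diameter, 60 mm tall, standing on the bench; origin at the centre of its underside. Bystander
- multimeter: grey hand multimeter lying on its back, 170 x 82 x 40 mm; origin at the centre of its underside. Bystander
- screwdriver: screwdriver lying on the bench; bystander
- jar: closed amber glass jar, 56 mm diameter, 65 mm tall; origin at the centre of its underside. Bystander
Not all that is in view belongs to the job. Of the things that look like the carrier, the largest one is meant.

How it is judged:
At the end, for the whole second after the job is handed in: All six tabs are folded down to within about 12 degrees of flat (each joint above 0.83 rad, free end less than 9 mm above flat) and at rest; the carrier lies on the bench within 20 mm of where it was, every bystander on the bench within 20 mm and the two on the board within 30 mm of where they were (value of joint each of tab0, tab1, tab2, tab3, tab4, tab5 above 0.83 rad and velocity of joint each of tab0, tab1, tab2, tab3, tab4, tab5 below 0.1 rad/s and distance of each of carrier, spool, multimeter, screwdriver, jar from where it was at the start of the episode below 0.02 m and height (world z) of carrier below 0.005 m and linear speed of carrier below 0.02 m/s and distance of each of heatsink, standoff from where it was at the start of the episode below 0.03 m); the robot touches nothing.
It fails at once if a tab is folded down before the one that comes ahead of it in the row (beyond 0.6 rad while the one before is still under 0.6) ((value of joint tab1 above 0.6 rad and value of joint tab0 below 0.6 rad) or (value of joint tab2 above 0.6 rad and value of joint tab1 below 0.6 rad) or (value of joint tab3 above 0.6 rad and value of joint tab2 below 0.6 rad) or (value of joint tab4 above 0.6 rad and value of joint tab3 below 0.6 rad) or (value of joint tab5 above 0.6 rad and value of joint tab4 below 0.6 rad)).
It fails at once if the fingers press on the carrier or its tabs with more than 30 N (contact force between the fingers and carrier above 30 N).
It fails at once if the carrier is lifted more than 8 mm, or shoved more than 20 mm (height (world z) of carrier above 0.008 m or distance of carrier from where it was at the start of the episode above 0.02 m).
It fails at once if a bystander is moved or lifted by more than 20 mm (the two on the board: 30 mm) (distance of any of heatsink, standoff from where it was at the start of the episode above 0.03 m or distance of any of spool, multimeter, screwdriver, jar from where it was at the start of the episode above 0.02 m).
It also fails if it takes over 58 s, if anything falls off the work surface, if the arm or the gripper's body presses on something with over 40 N, if the wrist force passes 120 N, or if a joint passes its speed limit or range.

## Working session

There is one attempt and no reset: what is moved stays moved. The work goes in short steps, Python scripts to look and compute and a tool call to move; the robot and the scene stay as the last step left them, time stands still between calls to the robot, and variables do not carry over. Pictures are saved under pics/ and viewed, at most 10 in all, crops included, and the job is handed in when it is done.

Besides the shell and the picture viewer there is one more tool, called after "Request:" by a JSON object that holds its "name" and its "arguments", one argument or row to a line. send_rows: Moves the arm, as the interface text tells. Its arguments: {"type":"object","properties":{"commands":{"type":"string"},"grip_force":{"type":"number"}},"required":["commands"]}

```bash
mkdir -p pics; ls; python3 - <<'E'
from station import readout,cams
import cv2,json
for n in("top","scene"):
    s=cams.snapshot(n);cv2.imwrite(f"pics/{n}0.png",s["pixels"][:,:,::-1])
    print(n,s["intrinsics"],s["eye"],s["rotation"])
print(readout.sense())
E
```

```text
pics
top [[485.40473827   0.         315.79224155]
 [  0.         485.40473827 240.69724865]
 [  0.           0.           1.        ]] [ 0.30402212 -0.01204183  1.13292695] [-0.70530868  0.7058585  -0.04745246  0.04529577]
scene [[469.22746887   0.         320.40405525]
 [  0.         469.22746887 233.66862623]
 [  0.           0.           1.        ]] [1.13423359 0.35599897 0.66844983] [ 0.45734802  0.77194111 -0.37469757 -0.23354109]
{'t': 0.1, 'q': array([-1.37350824e+00,  5.28388338e-01,  1.43378915e+00, -1.49996648e-05,
        1.18145498e+00, -1.78489846e-01]), 'qd': array([ 5.40106198e-04, -1.56890176e-03, -3.73632055e-03,  6.78019488e-04,
        7.22938404e-04, -1.12484726e-05]), 'tau': array([-2.46882082e-04, -4.43304920e+01, -1.78586411e+01, -1.88076156e-04,
        3.89890556e-03,  3.41264467e-05]), 'tcp_pos': array([ 0.22927232, -0.58072758,  0.23841743]), 'tool_rot': array([ 9.82399690e-01,  1.86788138e-01, -1.65214099e-05, -1.01979637e-03]), 'force': array([ 0.3373713 , -0.05440112,  0.00919116]), 'ft_torque': array([-0.00171956, -0.03560954, -0.00306283]), 'gripper_force': 0.0, 'finger_gap': 0.9985084046093742}
```

View pics/top0.png

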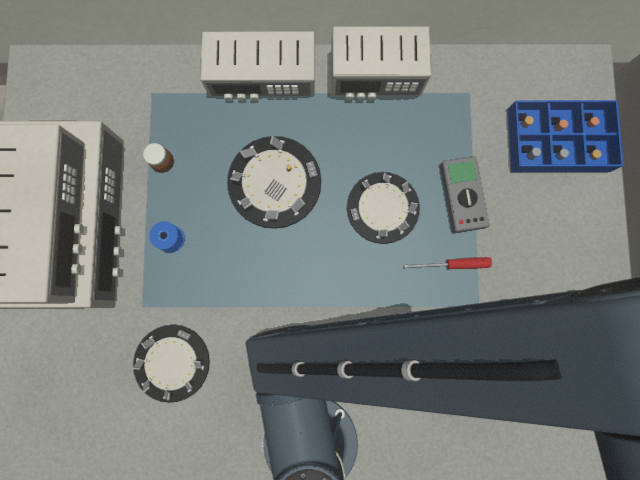

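View pics/scene0.png

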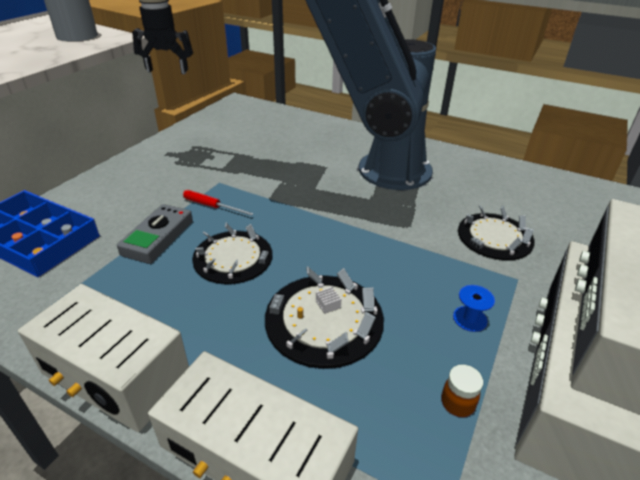

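The three carrier look-alikes are at top-view pixels (275,182), (383,207) and (171,363). Their diameters are about 93, 72 and 76 px. The one at (275,182) is the largest and the only one with the heat sink and standoff, so it fits. I'll measure it and confirm in a crop.

```bash
cat > h.py <<'E'
import numpy as np,cv2
from scipy.spatial.transform import Rotation as R
def cast(s,uv,z):
    K=np.array(s["intrinsics"]);M=R.from_quat(s["rotation"]).as_matrix() if np.size(s["rotation"])==4 else np.array(s["rotation"])
    d=M@np.linalg.inv(K)@np.array([uv[0],uv[1],1.]);e=np.array(s["eye"]);return e+d*(z-e[2])/d[2]
def proj(s,p):
    K=np.array(s["intrinsics"]);M=R.from_quat(s["rotation"]).as_matrix()
    c=K@(M.T@(np.array(p)-s["eye"]));return c[:2]/c[2]
E
python3 - <<'E'
from h import *
from station import cams
s=cams.snapshot("top");im=s["pixels"]
hsv=cv2.cvtColor(im,cv2.COLOR_RGB2HSV)
# white board
m=((hsv[...,2]>170)&(hsv[...,1]<60)).astype(np.uint8)*255
dk=(im.max(2)<45).astype(np.uint8)*255
for nm,mm,z in(("dark",dk,.012),("white",m,.016)):
    box=np.zeros_like(mm);box[120:245,215:335]=mm[120:245,215:335]
    p=cv2.findNonZero(box);h=cv2.convexHull(p)
    cs,_=cv2.findContours(box,0,2);c=max(cs,key=cv2.contourArea)
    e=cv2.fitEllipse(cv2.convexHull(c));print(nm,e,cast(s,e[0],z), e[1][0]/485.4*(1.133-z))
c=cast(s,cv2.fitEllipse(cv2.convexHull(c))[0],.016)
b=cast(s,(312,169.5),.028);v=b-c;print(b,np.linalg.norm(v),np.degrees(np.arctan2(v[1],v[0])))
cr=cv2.resize(im[120:245,215:335],None,fx=4.8,fy=4.8,interpolation=2)
cv2.imwrite("pics/crop.png",cr[:,:,::-1])
E
```

```text
Traceback (most recent call last):
cv2.error: OpenCV(4.12.0) /io/opencv/modules/imgproc/src/shapedescr.cpp:361: error: (-201:Incorrect size of input array) There should be at least 5 points to fit the ellipse in function 'fitEllipseNoDirect'
```

```bash
python3 - <<'E'
from h import *
from station import cams
s=cams.snapshot("top");im=s["pixels"]
print(im[182,232],im[220,275],im[182,215],im[200,260])
hsv=cv2.cvtColor(im,cv2.COLOR_RGB2HSV)
m=((hsv[...,2]>150)&(hsv[...,1]<70)).astype(np.uint8)*255
dk=(im.max(2)<72).astype(np.uint8)*255
for nm,mm,z in(("dark",dk,.012),("white",m,.016)):
    box=np.zeros_like(mm);box[120:245,215:335]=mm[120:245,215:335]
    cs,_=cv2.findContours(box,0,1);c=max(cs,key=cv2.contourArea);h=cv2.convexHull(c)
    e=cv2.fitEllipse(h);print(nm,len(h),e,cast(s,e[0],z), e[1][0]/485.4*(1.133-z),e[1][1]/485.4*(1.133-z))
cr=cv2.resize(im[120:245,215:335],None,fx=4.8,fy=4.8,interpolation=2)
cv2.imwrite("pics/crop.png",cr[:,:,::-1])
E
```

```text
[48 51 52] [50 51 50] [115 136 142] [194 191 180]
dark 36 ((274.0052185058594, 182.1634979248047), (91.02863311767578, 93.13841247558594), 75.38014221191406) [0.59177671 0.08320699 0.012     ] 0.210224758394962 0.21509715777736266
white 20 ((273.10406494140625, 184.62741088867188), (66.28117370605469, 71.20361328125), 15.156841278076172) [0.58479945 0.08492871 0.016     ] 0.15252589828937596 0.16385339109014474
```

View pics/crop.png

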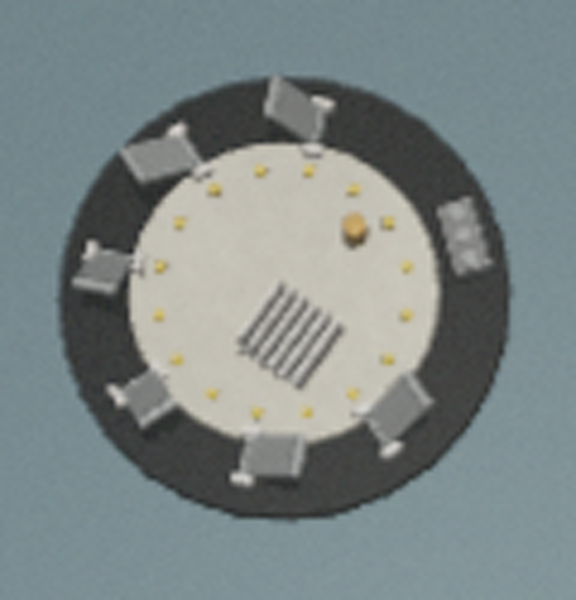

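The crop confirms it: the largest carrier, with the block at crop (466,237). Going counter-clockwise, the tab hinges are near (318,127), (190,151), (115,257), (140,383), (246,451) and (374,429). Next I'll fit the pose from these hinge points.

```bash
python3 - <<'E'
from h import *
from station import cams
s=cams.snapshot("top")
px=np.array([(318,127),(190,151),(115,257),(140,383),(246,451),(374,429)])/4.8+[215,120]-.4
W=np.array([cast(s,p,.02)[:2] for p in px]+[cast(s,np.array((466,237))/4.8+[214.6,119.6],.028)[:2]])
a=np.radians([0,45,90,135,180,225,297]);r=np.array([84]*6+[92])/1e3
M=np.c_[r*np.cos(a),r*np.sin(a)]
mc,wc=M.mean(0),W.mean(0);A,B=M-mc,W-wc
th=np.arctan2((A[:,0]*B[:,1]-A[:,1]*B[:,0]).sum(),(A*B).sum())
Rm=np.array([[np.cos(th),-np.sin(th)],[np.sin(th),np.cos(th)]]);c=wc-Rm@mc
print("centre",c,"theta",np.degrees(th));print("scale",np.linalg.norm(B)/np.linalg.norm(A))
print("resid mm",(W-(c+M@Rm.T)).round(4)*1e3)
print("hinges",(c+M@Rm.T).round(4))
import json;json.dump(dict(c=c.tolist(),th=th),open("pose.json","w"))
# bystanders
for n,p,z in(("heat",((292,335)),.041),("stand",(354,228),.038)):
    w=cast(s,np.array(p)/4.8+[214.6,119.6],z)[:2];print(n,w,np.linalg.norm(w-c))
# scene-view check of the circle
sc=cams.snapshot("scene");im=sc["pixels"][:,:,::-1].copy()
for i,p in enumerate(c+M@Rm.T):
    u=proj(sc,[*p,.028 if i==6 else .02]);cv2.circle(im,tuple(int(round(x)) for x in u),1,(0,0,255),-1)
cv2.imwrite("pics/chk.png",cv2.resize(im[250:380,250:400],None,fx=4,fy=4))
E
```

```text
centre [0.59535209 0.08373342] theta -11.55308211952845
scale 0.9961989699897669
resid mm [[-0.1  0.3]
 [-0.2  0.2]
 [-0.7  0.2]
 [-0.6 -1. ]
 [ 1.7  0.2]
 [ 0.4  1.3]
 [-0.5 -1.1]]
hinges [[ 0.6777  0.0669]
 [ 0.6654  0.13  ]
 [ 0.6122  0.166 ]
 [ 0.5491  0.1538]
 [ 0.5131  0.1006]
 [ 0.5253  0.0374]
 [ 0.6199 -0.0049]]
heat [0.5672868  0.07728277] 0.02879707059303899
stand [0.62093708 0.04807578] 0.043886888781034805
```

View pics/chk.png

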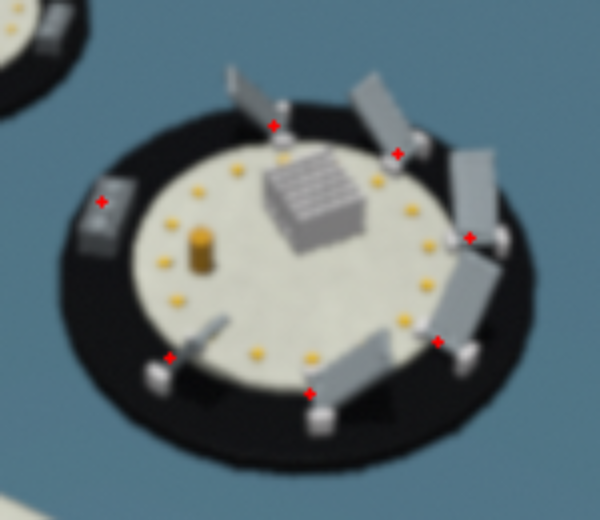

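Confirmed: the projected hinges agree with the scene view to about 2 mm. I'll shut the fingers, square the tool to the world axes, then travel high towards the point ahead of tab0.

Request:
{"name": "send_rows", "arguments": {
  "commands": "0 0 0 0 1;0 0 0 0 1;0 0 0 0 1;0 0 0 0 1;0 0 0 0 1;0 0 0 0 0.38;0 0.5 -0.7 0 0;0 0.7 -1 0 0;0 0.7 -1 0 0;0 0.7 -1 0 0;0 0.7 -1 0 0;0 0.7 -1 0 0;0 0.7 -1 0 0;0 0.7 -1 0 0;0 0.7 -1 0 0;0 0.7 -1 0 0;0 0.7 -1 0 0;0 0.7 -1 0 0;0 0.7 -1 0 0;0 0.7 -1 0 0",
  "grip_force": 20
}}

```text
t: 1.97
tcp_pos: [0.4218, -0.3049, 0.2394]
tool_rot: [1.0, 0.001, -0.0, -0.0]
force: [-0.5, -0.4, 1.2]
finger_gap: -0.001
gripper_force: 0.0
```

Request:
{"name": "send_rows", "arguments": {
  "commands": "0 0.7 -1 0 0;0 0.7 -1 0 0;0 0.7 -1 0 0;0 0.7 -1 0 0;0 0.7 -1 0 0;0 0.7 -1 0 0;0 0.7 -1 0 0;0 0.7 -1 0 0;0 0.7 -1 0 0;0 0.7 -1 0 0;0 0.7 -1 0 0;0 0.7 -1 0 0;0 0.7 -1 0 0;0 0.7 -1 0 0;0 0.7 -1 0 0;0 0 0 0 0;0 0 0 0 0"
}}

```text
t: 3.38
tcp_pos: [0.6309, -0.0052, 0.239]
tool_rot: [1.0, 0.002, -0.0, -0.0]
force: [0.0, -1.0, -0.7]
finger_gap: -0.0
gripper_force: 0.0
```

```bash
python3 - <<'E'
from h import *
from station import readout,cams
s=readout.sense();print(s["t"],s["tcp_pos"],R.from_quat(s["tool_rot"]).as_matrix().round(3),s["force"],s["finger_gap"],s["q"].round(2))
w=cams.snapshot("wrist");cv2.imwrite("pics/w.png",w["pixels"][:,:,::-1])
E
```

```text
3.3833 [ 0.63091447 -0.00523684  0.2390382 ] [[ 1.     0.004 -0.001]
 [ 0.004 -1.     0.   ]
 [-0.001 -0.    -1.   ]] [ 0.02749524 -0.95253492 -0.6621504 ] -5.117878334290409e-07 [-0.19  0.54  1.42 -0.    1.19  1.38]
```

View pics/w.png

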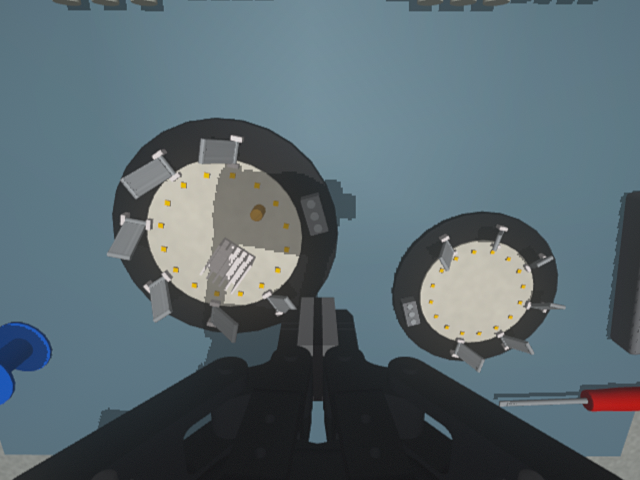

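The wrist view shows the carrier at upper left. The block is at (314,214), tab0's hinge at about (237,150), the standoff at (258,212) and the heat sink at (232,268); all six tabs are still raised. I'll move over the start point and descend.

Request:
{"name": "send_rows", "arguments": {
  "commands": "0 0.93 -1 0 0;0 0.93 -1 0 0;0 0 0 1 0;0 0 0 1 0;0 0 0 1 0;0 0 0 1 0;0 0 0 1 0;0 0 0 1 0;0 0 0 1 0;0 0 0 1 0;0 0 0 1 0;0 0 0 0.8 0;0 0 0 0 0;0 0 0 0 0"
}}

```text
t: 4.6
tcp_pos: [0.6672, 0.0319, 0.0426]
tool_rot: [1.0, -0.0, -0.001, -0.0]
force: [0.4, -1.1, -0.2]
finger_gap: 0.003
gripper_force: 0.0
```

```bash
cat > path.py <<'E'
from h import *
import json
d=json.load(open("pose.json"));c=np.array(d["c"])
prev=np.array([.668,.035])
for a in range(-18,250,4)if 0 else np.arange(-16,249,6):
    p=c+.087*np.array([np.cos(d["th"]+np.radians(a)),np.sin(d["th"]+np.radians(a))])
    r=np.round((p-prev)*[1,-1]/.02,2);prev=prev+r*[.02,-.02];print(a,"0 %g %g 0 0;"%tuple(r),prev.round(4))
E
python3 path.py
```

```text
-16 0 0.22 -0.42 0 0; [0.6724 0.0434]
-10 0 0.19 -0.42 0 0; [0.6762 0.0518]
-4 0 0.15 -0.43 0 0; [0.6792 0.0604]
2 0 0.1 -0.44 0 0; [0.6812 0.0692]
8 0 0.05 -0.46 0 0; [0.6822 0.0784]
14 0 0 -0.45 0 0; [0.6822 0.0874]
20 0 -0.04 -0.46 0 0; [0.6814 0.0966]
26 0 -0.09 -0.44 0 0; [0.6796 0.1054]
32 0 -0.14 -0.44 0 0; [0.6768 0.1142]
38 0 -0.18 -0.41 0 0; [0.6732 0.1224]
44 0 -0.22 -0.4 0 0; [0.6688 0.1304]
50 0 -0.27 -0.37 0 0; [0.6634 0.1378]
56 0 -0.3 -0.34 0 0; [0.6574 0.1446]
62 0 -0.33 -0.31 0 0; [0.6508 0.1508]
68 0 -0.37 -0.27 0 0; [0.6434 0.1562]
74 0 -0.39 -0.23 0 0; [0.6356 0.1608]
80 0 -0.41 -0.19 0 0; [0.6274 0.1646]
86 0 -0.44 -0.15 0 0; [0.6186 0.1676]
92 0 -0.44 -0.1 0 0; [0.6098 0.1696]
98 0 -0.45 -0.05 0 0; [0.6008 0.1706]
104 0 -0.46 -0 0 0; [0.5916 0.1706]
110 0 -0.45 0.04 0 0; [0.5826 0.1698]
116 0 -0.45 0.09 0 0; [0.5736 0.168 ]
122 0 -0.43 0.14 0 0; [0.565  0.1652]
128 0 -0.42 0.18 0 0; [0.5566 0.1616]
134 0 -0.4 0.22 0 0; [0.5486 0.1572]
140 0 -0.37 0.27 0 0; [0.5412 0.1518]
146 0 -0.34 0.3 0 0; [0.5344 0.1458]
152 0 -0.31 0.33 0 0; [0.5282 0.1392]
158 0 -0.27 0.37 0 0; [0.5228 0.1318]
164 0 -0.23 0.39 0 0; [0.5182 0.124 ]
170 0 -0.19 0.42 0 0; [0.5144 0.1156]
176 0 -0.14 0.43 0 0; [0.5116 0.107 ]
182 0 -0.1 0.44 0 0; [0.5096 0.0982]
188 0 -0.05 0.45 0 0; [0.5086 0.0892]
194 0 -0.01 0.46 0 0; [0.5084 0.08  ]
200 0 0.04 0.45 0 0; [0.5092 0.071 ]
206 0 0.1 0.45 0 0; [0.5112 0.062 ]
212 0 0.13 0.43 0 0; [0.5138 0.0534]
218 0 0.18 0.42 0 0; [0.5174 0.045 ]
224 0 0.23 0.4 0 0; [0.522 0.037]
230 0 0.26 0.37 0 0; [0.5272 0.0296]
236 0 0.3 0.34 0 0; [0.5332 0.0228]
242 0 0.34 0.31 0 0; [0.54   0.0166]
248 0 0.36 0.27 0 0; [0.5472 0.0112]
```

Request:
{"name": "send_rows", "arguments": {
  "commands": "0 0 -0.1 0.4 0;0 0 0 0 0;0 0.11 -0.21 0 0;0 0.11 -0.21 0 0;0 0.1 -0.21 0 0;0 0.1 -0.21 0 0;0 0.08 -0.21 0 0;0 0.08 -0.21 0 0;0 0.05 -0.22 0 0;0 0.05 -0.22 0 0;0 0.03 -0.23 0 0;0 0.02 -0.23 0 0;0 0 -0.22 0 0;0 0 -0.23 0 0;0 -0.02 -0.23 0 0;0 -0.02 -0.23 0 0"
}}

```text
t: 5.93
tcp_pos: [0.6821, 0.0967, 0.0353]
tool_rot: [1.0, 0.0, -0.0, -0.0]
force: [0.0, -0.6, 0.2]
finger_gap: -0.004
gripper_force: 0.1
```

```bash
python3 - <<'E'
from h import *
from station import readout,cams
print(readout.sense()["tcp_pos"],readout.sense()["force"])
w=cams.snapshot("scene");im=w["pixels"][230:390,240:400]
cv2.imwrite("pics/s1.png",cv2.resize(im,None,fx=3.7,fy=3.7)[:,:,::-1])
E
```

```text
[0.6821244  0.09669584 0.03526389] [ 0.02599097 -0.61197733  0.16745013]
```

View pics/s1.png

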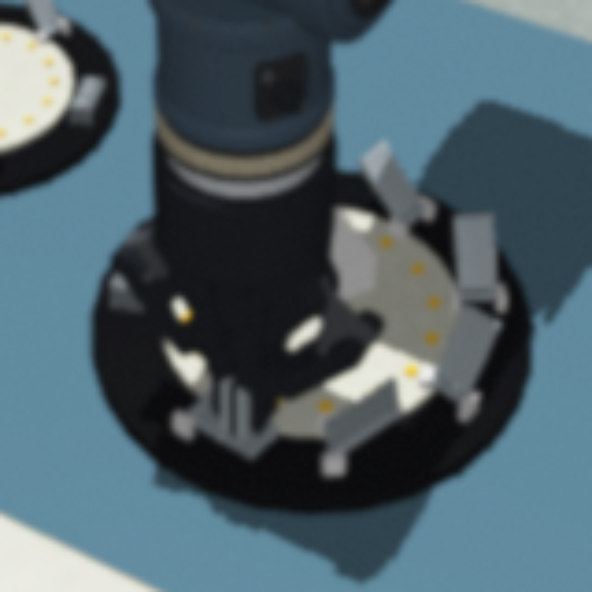

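Tab0 is flat under the fingers at (235,430) in the crop, and the force is below 1 N. Tabs 1–5 are still raised, so I'll continue around.

Request:
{"name": "send_rows", "arguments": {
  "commands": "0 -0.05 -0.22 0 0;0 -0.06 -0.22 0 0;0 -0.07 -0.22 0 0;0 -0.07 -0.22 0 0;0 -0.09 -0.2 0 0;0 -0.09 -0.2 0 0;0 -0.11 -0.2 0 0;0 -0.11 -0.2 0 0;0 -0.13 -0.18 0 0;0 -0.14 -0.19 0 0;0 -0.15 -0.17 0 0;0 -0.15 -0.17 0 0;0 -0.16 -0.15 0 0;0 -0.17 -0.16 0 0;0 -0.18 -0.13 0 0;0 -0.19 -0.14 0 0;0 -0.19 -0.11 0 0;0 -0.2 -0.12 0 0"
}}

```text
t: 7.48
tcp_pos: [0.6356, 0.1604, 0.0353]
tool_rot: [1.0, 0.0, -0.0, -0.0]
force: [0.9, 0.6, 0.2]
finger_gap: -0.002
gripper_force: 0.0
```

Request:
{"name": "send_rows", "arguments": {
  "commands": "0 -0.2 -0.09 0 0;0 -0.21 -0.1 0 0;0 -0.22 -0.07 0 0;0 -0.22 -0.08 0 0;0 -0.22 -0.05 0 0;0 -0.22 -0.05 0 0;0 -0.22 -0.02 0 0;0 -0.23 -0.03 0 0;0 -0.23 0 0 0;0 -0.23 0 0 0;0 -0.22 0.02 0 0;0 -0.23 0.02 0 0;0 -0.22 0.04 0 0;0 -0.23 0.05 0 0;0 -0.21 0.07 0 0;0 -0.22 0.07 0 0"
}}

```text
t: 8.82
tcp_pos: [0.565, 0.1644, 0.0353]
tool_rot: [1.0, 0.0, -0.0, 0.0]
force: [0.4, -0.0, -0.5]
finger_gap: -0.001
gripper_force: 0.0
```

On track and the forces are tiny, so I'll continue over tabs 3–5.

Request:
{"name": "send_rows", "arguments": {
  "commands": "0 -0.21 0.09 0 0;0 -0.21 0.09 0 0;0 -0.2 0.11 0 0;0 -0.2 0.11 0 0;0 -0.18 0.13 0 0;0 -0.19 0.14 0 0;0 -0.17 0.15 0 0;0 -0.17 0.15 0 0;0 -0.15 0.16 0 0;0 -0.16 0.17 0 0;0 -0.13 0.18 0 0;0 -0.14 0.19 0 0;0 -0.11 0.19 0 0;0 -0.12 0.2 0 0;0 -0.09 0.21 0 0;0 -0.1 0.21 0 0"
}}

```text
t: 10.15
tcp_pos: [0.5147, 0.1145, 0.0353]
tool_rot: [1.0, 0.0, 0.0, 0.0]
force: [-0.6, -0.1, -0.2]
finger_gap: -0.001
gripper_force: 0.0
```

Request:
{"name": "send_rows", "arguments": {
  "commands": "0 -0.07 0.21 0 0;0 -0.07 0.22 0 0;0 -0.05 0.22 0 0;0 -0.05 0.22 0 0;0 -0.02 0.22 0 0;0 -0.03 0.23 0 0;0 0 0.23 0 0;0 -0.01 0.23 0 0;0 0.02 0.22 0 0;0 0.02 0.23 0 0;0 0.05 0.22 0 0;0 0.05 0.23 0 0;0 0.06 0.21 0 0;0 0.07 0.22 0 0;0 0.09 0.21 0 0;0 0.09 0.21 0 0"
}}

```text
t: 11.48
tcp_pos: [0.5181, 0.0438, 0.0353]
tool_rot: [1.0, 0.0, 0.0, 0.0]
force: [-0.3, -0.2, -0.6]
finger_gap: 0.002
gripper_force: 0.0
```

Request:
{"name": "send_rows", "arguments": {
  "commands": "0 0.11 0.2 0 0;0 0.12 0.2 0 0;0 0.13 0.18 0 0;0 0.13 0.19 0 0;0 0.15 0.17 0 0;0 0.15 0.17 0 0;0 0.17 0.15 0 0;0 0.17 0.16 0 0;0 0 0 0 0;0 0 0 -0.5 0;0 0 0 -1 0;0 0 0 -1 0;0 0 0 -1 0;0 0 0 -1 0;0 0 0 -1 0;0 0 0 -1 0;0 0 0 -1 0"
}}

```text
t: 12.9
tcp_pos: [0.5399, 0.0162, 0.187]
tool_rot: [1.0, 0.0, -0.0, -0.0]
force: [0.2, 0.7, 0.7]
finger_gap: 0.002
gripper_force: 0.0
```

Request:
{"name": "send_rows", "arguments": {
  "commands": "0 -0.5 1 -0.5 0;0 -0.5 1 0 0;0 -0.5 1 0 0;0 -0.5 1 0 0;0 -0.5 1 0 0;0 -0.5 1 0 0;0 -0.5 1 0 0;0 -0.5 1 0 0;0 -0.5 1 0 0;0 -0.5 1 0 0;0 -0.5 1 0 0;0 -0.5 1 0 0;0 0 0 0 0;0 0 0 0 0"
}}

```text
t: 14.07
tcp_pos: [0.42, -0.2245, 0.1958]
tool_rot: [1.0, -0.001, 0.0, -0.0]
force: [-0.1, 0.1, -0.3]
finger_gap: -0.001
gripper_force: 0.0
```

```bash
python3 - <<'E'
from h import *
from station import readout,cams
print(readout.sense()["tcp_pos"],readout.sense()["force"])
a=cams.snapshot("scene")["pixels"][230:390,230:400];b=cams.snapshot("top")["pixels"][115:250,210:340]
f=lambda i:cv2.resize(i,(400,400*i.shape[0]//i.shape[1]))[:370]
A,B=f(a),f(b);cv2.imwrite("pics/s2.png",np.hstack([A,B])[:,:,::-1] if A.shape==B.shape else np.hstack([cv2.resize(A,(400,370)),cv2.resize(B,(400,370))])[:,:,::-1])
E
```

```text
[ 0.42004993 -0.22451751  0.19582705] [-0.10804185  0.07109527 -0.31719392]
```

View pics/s2.png

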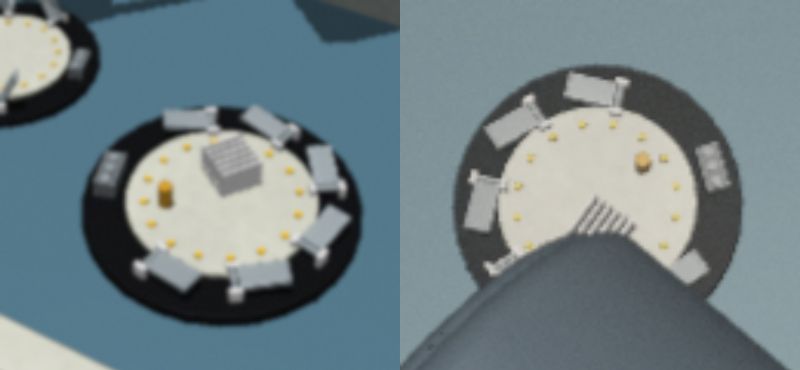

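The scene view (left half) shows all six tabs flat around the ring: (172,268), (262,275), (328,232), (323,165), (265,122) and (190,118). The heat sink at (232,165) and the standoff at (165,193) still stand where they were. The arm is clear, so I'm handing in.

```bash
python3 -c "
from station import sign_off
print(sign_off())"
```

```text
the job is handed in; nothing more can be done
None
```

I folded all six tabs flat in counter-clockwise order starting from tab0, and the last scene view shows the heat sink and standoff undisturbed; the job is handed in at about 14 s, with no verdict returned.

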